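# Sort sample bottles into the spill trays by cap colour

## Task

Put each small bottle that has a red, blue or yellow cap into the spill tray of the same colour as its cap, whatever the bottle itself is made of, so that all five end up standing upright on the floor of their tray. Set them down gently rather than dropping them, and knock no bottle over. Leave the two black-capped bottles where they stand.

Things in the scene. Friction and masses are not known exactly. Their poses are not given: they have to be found in the camera images.
- red_amber: small closed brown amber-glass bottle with a red screw cap and white label band; upright, loose, 94 mm tall, about 0.1 to 0.2 kg. Straight round body 48 mm in diameter from the underside up to 68 mm, then the cap, 32 mm in diameter, from 73 mm to 94 mm. Origin: centre of the underside; z runs up the bottle's axis.
- red_white: small closed white plastic bottle with a red screw cap and white label band; upright, loose, 90 mm tall, about 0.1 to 0.2 kg. Straight round body 42 mm in diameter from the underside up to 66 mm, then the cap, 32 mm in diameter, from 71 mm to 90 mm. Origin: centre of the underside; z runs up the bottle's axis.
- blue_amber: small closed brown amber-glass bottle with a blue screw cap and white label band; upright, loose, 94 mm tall, about 0.1 to 0.2 kg. Straight round body 48 mm in diameter from the underside up to 68 mm, then the cap, 32 mm in diameter, from 73 mm to 94 mm. Origin: centre of the underside; z runs up the bottle's axis.
- blue_white: small closed white plastic bottle with a blue screw cap and white label band; upright, loose, 90 mm tall, about 0.1 to 0.2 kg. Straight round body 42 mm in diameter from the underside up to 66 mm, then the cap, 32 mm in diameter, from 71 mm to 90 mm. Origin: centre of the underside; z runs up the bottle's axis.
- yellow_amber: small closed brown amber-glass bottle with a yellow screw cap and white label band; upright, loose, 94 mm tall, about 0.1 to 0.2 kg. Straight round body 48 mm in diameter from the underside up to 68 mm, then the cap, 32 mm in diameter, from 73 mm to 94 mm. Origin: centre of the underside; z runs up the bottle's axis.
- black_amber: small closed brown amber-glass bottle with a black screw cap and white label band; upright, loose, 94 mm tall, about 0.1 to 0.2 kg. Straight round body 48 mm in diameter from the underside up to 68 mm, then the cap, 32 mm in diameter, from 73 mm to 94 mm. Origin: centre of the underside; z runs up the bottle's axis. Not to be sorted.
- black_white: small closed white plastic bottle with a black screw cap and white label band; upright, loose, 90 mm tall, about 0.1 to 0.2 kg. Straight round body 42 mm in diameter from the underside up to 66 mm, then the cap, 32 mm in diameter, from 71 mm to 90 mm. Origin: centre of the underside; z runs up the bottle's axis. Not to be sorted.
- tray_red: red shallow rectangular open spill tray, fixed to the bench: 100 mm (its x) by 180 mm (its y) outside, 18 mm high overall, walls 5 mm thick, inner floor 90 by 170 mm and 5 mm above the underside. Starts empty; two bottles stand in it side by side along its y. Origin: centre of the underside; z up.
- tray_blue: blue shallow rectangular open spill tray, fixed to the bench: 100 mm (its x) by 180 mm (its y) outside, 18 mm high overall, walls 5 mm thick, inner floor 90 by 170 mm and 5 mm above the underside. Starts empty; two bottles stand in it side by side along its y. Origin: centre of the underside; z up.
- tray_yellow: yellow shallow rectangular open spill tray, fixed to the bench: 100 mm (its x) by 180 mm (its y) outside, 18 mm high overall, walls 5 mm thick, inner floor 90 by 170 mm and 5 mm above the underside. Starts empty; two bottles stand in it side by side along its y. Origin: centre of the underside; z up.

How it is judged:
At the end, for the whole second after the job is handed in: Each red-, blue- and yellow-capped bottle stands in the tray of its colour: axis inside the walls (40 mm along x, 80 mm along y of its centre), underside within 12 mm of the tray's, upright to 0.12 rad, still, released; black-capped ones upright, moved under 25 mm (x of red_amber in the frame of tray_red between -0.04 and 0.04 m and y of red_amber in the frame of tray_red between -0.08 and 0.08 m and z of each of red_amber, red_white in the frame of tray_red below 0.012 m and angle between each of red_amber, red_white, blue_amber, blue_white, yellow_amber, black_amber, black_white's own z axis and vertical below 0.12 rad and linear speed of each of red_amber, red_white, blue_amber, blue_white, yellow_amber below 0.02 m/s and contact force between the fingers and red_amber below 0.1 N and x of red_white in the frame of tray_red between -0.04 and 0.04 m and y of red_white in the frame of tray_red between -0.08 and 0.08 m and contact force between the fingers and red_white below 0.1 N and x of blue_amber in the frame of tray_blue between -0.04 and 0.04 m and y of blue_amber in the frame of tray_blue between -0.08 and 0.08 m and z of each of blue_amber, blue_white in the frame of tray_blue below 0.012 m and contact force between the fingers and blue_amber below 0.1 N and x of blue_white in the frame of tray_blue between -0.04 and 0.04 m and y of blue_white in the frame of tray_blue between -0.08 and 0.08 m and contact force between the fingers and blue_white below 0.1 N and x of yellow_amber in the frame of tray_yellow between -0.04 and 0.04 m and y of yellow_amber in the frame of tray_yellow between -0.08 and 0.08 m and z of yellow_amber in the frame of tray_yellow below 0.012 m and contact force between the fingers and yellow_amber below 0.1 N and distance of each of black_amber, black_white from where it was at the start of the episode below 0.025 m); the robot touches nothing.
It fails at once if a bottle is knocked over (tilted more than about 45 degrees) (angle between any of red_amber, red_white, blue_amber, blue_white, yellow_amber, black_amber, black_white's own z axis and vertical above 0.8 rad).
It fails at once if a black-capped bottle is moved more than 25 mm (distance of any of black_amber, black_white from where it was at the start of the episode above 0.025 m).
It fails at once if a bottle is dropped into its tray (still faster than 0.45 m/s within 15 mm of the tray floor) ((x of red_amber in the frame of tray_red between -0.04 and 0.04 m and y of red_amber in the frame of tray_red between -0.08 and 0.08 m and z of red_amber in the frame of tray_red below 0.02 m and linear speed of red_amber above 0.45 m/s) or (x of red_white in the frame of tray_red between -0.04 and 0.04 m and y of red_white in the frame of tray_red between -0.08 and 0.08 m and z of red_white in the frame of tray_red below 0.02 m and linear speed of red_white above 0.45 m/s) or (x of blue_amber in the frame of tray_blue between -0.04 and 0.04 m and y of blue_amber in the frame of tray_blue between -0.08 and 0.08 m and z of blue_amber in the frame of tray_blue below 0.02 m and linear speed of blue_amber above 0.45 m/s) or (x of blue_white in the frame of tray_blue between -0.04 and 0.04 m and y of blue_white in the frame of tray_blue between -0.08 and 0.08 m and z of blue_white in the frame of tray_blue below 0.02 m and linear speed of blue_white above 0.45 m/s) or (x of yellow_amber in the frame of tray_yellow between -0.04 and 0.04 m and y of yellow_amber in the frame of tray_yellow between -0.08 and 0.08 m and z of yellow_amber in the frame of tray_yellow below 0.02 m and linear speed of yellow_amber above 0.45 m/s)).
It also fails if it takes over 120 s, if anything falls off the work surface, if the arm or the gripper's body presses on something with over 40 N, if the wrist force passes 120 N, or if a joint passes its speed limit or range.

## Robot

A 6-joint arm with a two-finger parallel gripper is mounted at the origin on the work surface. World frame = base frame: x ahead of the robot, y to its left, z up, the work surface at z = 0. Lengths are in m, angles in rad, forces in N, time in s.
With the tool pointing down it reaches from about 0.2 to 0.875 m from the base axis. Payload 3.4 kg.
Tool frame: the origin (TCP) lies between the finger pads; the fingertips stand 25 mm ahead of it and the grasp point (between the pads) lies 6 mm ahead of it (r.nose_length is the z of the fingertips in the tool frame, in m); z points along the fingers, y is the line along which they close (so a half turn about z gives the same grasp; the last joint's range is limited). The gripper opens to 94 mm and grips with 3 to 60 N. Pads are 16 mm wide; open, the fingers measure 119 mm over their backs; the gripper's body (75 mm by 177 mm) begins 78 mm behind the grasp point.
Start: joints at [-1.46, 0.276, 1.505, -0, 1.361, -0.121], TCP at [0.132, -0.56, 0.23] pointing down, gripper open.
Joint ranges: [-2.89, 2.89], [-0.75, 2.08], [0.22, 2.7], [-1.18, 4.32], [0.11, 2.71], [-2.7, 2.7]. Speed limits (rad/s): [2.57, 2.57, 3.14, 3.14, 3.14, 3.14].

## Interface

Orientations are given as a unit quaternion [w, x, y, z].
In Python, from plant import r, gripper_to, inverse_kinematics, vision, models, telemetry gives the robot as it stands. Calls block until the motion is done:
- r.move_to(position, orientation): joint-space move of the TCP to a pose.
- r.move_l(position, rot=None, vel=0.15, guard=None): straight line of the TCP; rot=None keeps the orientation; vel is the mean speed in m/s. With guard (N) it stops when the force on the tool has changed by that much, and returns True; else False.
- r.movej(angles): joint-space move.
- gripper_to(opening, f_grip=None): finger opening in m; f_grip is the grip in N (None keeps the last); returns when the fingers have stopped.
- r.hold(seconds).
- inverse_kinematics(position, orientation): joint angles nearest the present ones, or None.
- vision.snapshot(name): name is "side" or "top" or "wrist"; returns the picture (480x640x3 uint8, red, green, blue); there is no depth.
- vision.get_calibration(name): a dict with "fx", "fy", "cx", "cy" (pixels), "position" and "orientation" of the camera in the world. Camera axes: x right, y down, z forward; pixel columns grow to the right and rows downward; lengths in m; the calibration is good to about 2 mm. A picture is of the moment at which its call begins: read the wrist's pose just before it. get_calibration takes no time and is no camera call; for the wrist camera it gives the pose at the moment of the call.
A pose or a line that the arm cannot do raises r.PlanningError and nothing moves.
- r.sign_off(): hands the job in; it is judged then, once.
Trained networks look in the newest picture that a camera, given by its name, has taken for a name from the list of things; names that differ only in an ending like _2 or _b are one class to them, and where a whole thing is asked for, a point or a joint stands for the part that bears it (a point fixed in the world has none). Each returns a list of dicts, best first, with "score" (0 to 1); they miss things now and then, are a little off and sometimes report something else, mostly with a low value. They report only what shows in the picture. A call takes as long as a camera call.
- models.boxes_of(thing, camera): "at" ([x, y, z] in m, in world coordinates, good to about 4 mm: the middle of the surface that is visible of it).
- models.regions_of(thing, camera): "pixels" (480x640 bool, what is visible of it).
- models.mark_of(thing, camera): "at" ([x, y, z] in m, in world coordinates, good to about 4 mm: a listed point, or the origin of a listed thing).
Readings, each from a call of its own:
- telemetry.current_t(): time.
- telemetry.current_joints(): joint angles.
- telemetry.current_dq(): joint speeds.
- telemetry.current_joint_efforts(): joint torques, N m.
- telemetry.current_ee_pos(): TCP position.
- telemetry.current_tool_rot(): TCP orientation.
- telemetry.current_wrist_force(): force on the tool from outside, world axes, zero at the start.
- telemetry.current_torque(): the same for the moment, N m.
- telemetry.current_opening(): finger opening in m.
- telemetry.current_finger_force(): force on a finger pad.
Only numpy, scipy, OpenCV 4.12 (cv2) and the standard library are available. Lean on these libraries where they do the work, as an engineer would, in place of code of your own. Each camera call takes 0.05 s, during which the arm holds its last target. There are 200 camera calls.

## Working session

There is one attempt and no reset: what is moved stays moved. The work goes in short steps, each a Python script; the robot and the scene stay as the last script left them, time stands still between calls to the robot, and variables do not carry over. Pictures are saved under pics/ and viewed, at most 14 in all, crops included, and the job is handed in when it is done.

```bash
ls && mkdir -p pics
python3 - <<'E'
from plant import r, vision, models, telemetry
import cv2, numpy as np
names="red_amber red_white blue_amber blue_white yellow_amber black_amber black_white tray_red tray_blue tray_yellow".split()
for c in("top","side"):
    im=vision.snapshot(c); cv2.imwrite(f"pics/{c}0.png",im[:,:,::-1])
    k=vision.get_calibration(c); print(c,{a:np.round(b,3) for a,b in k.items()})
    for n in names:
        print(n,[(round(d["score"],2),np.round(d["at"],3).tolist()) for d in models.mark_of(n,c)[:3]])
print(telemetry.current_t(), telemetry.current_tool_rot(), r.nose_length)
E
```

```text
pics
top {'fx': np.float64(584.594), 'fy': np.float64(584.594), 'cx': np.float64(322.794), 'cy': np.float64(235.264), 'position': array([0.346, 0.005, 1.094]), 'orientation': array([ 0.07 , -0.696,  0.712, -0.064])}
red_amber [(0.94, [0.446, 0.229, -0.002])]
red_white [(0.56, [0.516, -0.008, 0.001])]
blue_amber [(0.63, [0.53, -0.178, 0.001])]
blue_white [(0.59, [0.425, -0.084, -0.002])]
yellow_amber [(0.68, [0.441, 0.084, -0.003]), (0.34, [0.52, 0.173, -0.002])]
black_amber [(0.64, [0.52, 0.174, -0.003])]
black_white [(0.89, [0.45, -0.228, 0.0])]
tray_red [(0.68, [0.63, 0.219, 0.001])]
tray_blue [(0.9, [0.657, -0.0, 0.001]), (0.3, [0.523, 0.173, -0.001])]
tray_yellow [(0.83, [0.633, -0.223, 0.001])]
side {'fx': np.float64(610.875), 'fy': np.float64(610.875), 'cx': np.float64(322.426), 'cy': np.float64(249.435), 'position': array([ 0.417, -0.871,  0.626]), 'orientation': array([-0.464,  0.882, -0.073,  0.032])}
red_amber [(0.91, [0.448, 0.224, -0.003])]
red_white [(0.69, [0.519, 0.175, 0.003]), (0.64, [0.421, -0.081, -0.001]), (0.56, [0.518, -0.013, 0.002])]
blue_amber [(0.72, [0.528, -0.174, 0.006])]
blue_white [(0.58, [0.431, -0.08, -0.004])]
yellow_amber [(0.92, [0.442, 0.086, 0.002]), (0.6, [0.449, 0.225, -0.003])]
black_amber [(0.89, [0.52, 0.176, -0.001]), (0.4, [0.449, 0.226, -0.007])]
black_white [(0.75, [0.449, -0.228, -0.0])]
tray_red [(0.56, [0.632, 0.214, 0.006]), (0.17, [0.427, -0.081, -0.001])]
tray_blue [(0.67, [0.655, 0.0, 0.0])]
tray_yellow [(0.96, [0.632, -0.219, -0.0])]
1.1 [7.91702098e-05 9.93290683e-01 1.15644340e-01 3.90386983e-06] 0.025
```

View pics/top0.png

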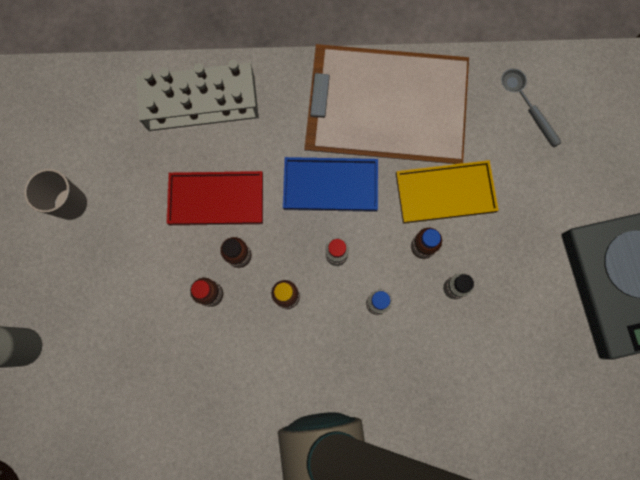

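View pics/side0.png

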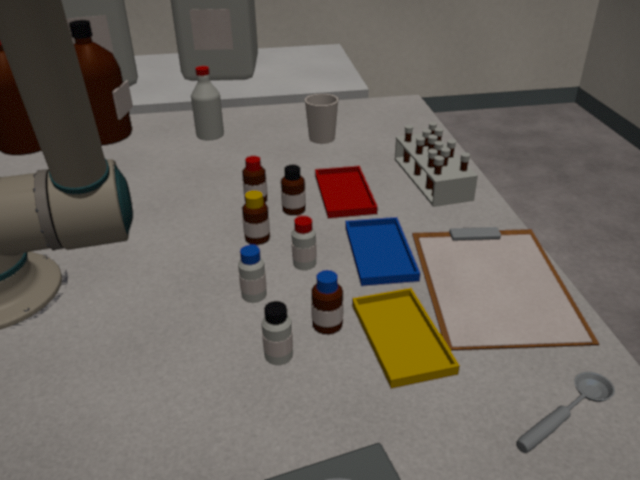

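The top picture shows the caps: red_amber (204,290), black_amber (235,250), yellow (285,292), red_white (337,248), blue_white (379,300), blue_amber (430,240) and black_white (461,284). The tray centres are red (215,198), blue (331,184) and yellow (446,192), and the side view shows the same layout. Next I'll triangulate the caps from both views and fit the tray rectangles.

```bash
cat > geo.py <<'E'
import numpy as np, cv2
from scipy.spatial.transform import Rotation as R
def ray(k,uv):
    q=np.asarray(k["orientation"]); d=R.from_quat(q,scalar_first=True).apply([(uv[0]-k["cx"])/k["fx"],(uv[1]-k["cy"])/k["fy"],1.0])
    return np.array(k["position"]),d/np.linalg.norm(d)
def proj(k,p):
    c=R.from_quat(k["orientation"],scalar_first=True).inv().apply(np.asarray(p)-k["position"])
    return np.array([k["fx"]*c[0]/c[2]+k["cx"],k["fy"]*c[1]/c[2]+k["cy"]])
def at_z(k,uv,z):
    o,d=ray(k,uv); return o+d*(z-o[2])/d[2]
def tri(k1,a,k2,b):
    o,d=ray(k1,a); p,e=ray(k2,b)
    s=np.linalg.lstsq(np.c_[d,-e],p-o,rcond=None)[0]; x,y=o+s[0]*d,p+s[1]*e
    return (x+y)/2,np.linalg.norm(x-y)
def capmask(im,col):
    h,s,v=[c.astype(int) for c in cv2.split(cv2.cvtColor(im,cv2.COLOR_RGB2HSV))]
    if col=="black": return v<45
    ok=(s>150)&(v>80)
    return ok&{"red":(h<6)|(h>172),"blue":(h>100)&(h<130),"yellow":(h>17)&(h<35)}[col]
def cap(im,k,p,col,z=0.083):
    """centroid of the cap-coloured blob nearest the predicted cap position"""
    c=proj(k,[p[0],p[1],z]); n,_,st,ce=cv2.connectedComponentsWithStats(capmask(im,col).astype(np.uint8))
    j=[i for i in range(1,n) if 40<st[i,4]<1500]
    if not j: return None
    i=min(j,key=lambda i:np.linalg.norm(ce[i]-c)); return ce[i]
E
python3 - <<'E'
from geo import *
from plant import vision, models
B={"red_amber":(.447,.2265),"red_white":(.517,-.0105),"blue_amber":(.529,-.176),"blue_white":(.428,-.082),"yellow_amber":(.4415,.085),"black_amber":(.52,.175),"black_white":(.4495,-.228)}
I={c:vision.snapshot(c) for c in("top","side")}; K={c:vision.get_calibration(c) for c in I}
for n,p in B.items():
    a,b=[cap(I[c],K[c],p,n.split("_")[0]) for c in("top","side")]
    if a is None or b is None: print(n,a,b); continue
    x,g=tri(K["top"],a,K["side"],b); print(n,x.round(4),round(g,4),"top@.09:",at_z(K["top"],a,.09)[:2].round(4),(x[:2]-p).round(4),a.round(0),b.round(0))
for t in("red","blue","yellow"):
  cs={}
  for c in("top","side"):
    d=models.regions_of("tray_"+t,c)
    m=d[0]["pixels"].astype(np.uint8); cn=max(cv2.findContours(m,0,2)[0],key=cv2.contourArea)
    w=np.array([at_z(K[c],q[0],.018)[:2] for q in cn],np.float32)
    (cx,cy),wh,a=cv2.minAreaRect(w); print(t,c,round(d[0]["score"],2),round(cx,4),round(cy,4),np.round(wh,3),round(a,1))
E
```

```text
red_amber [0.4496 0.2259 0.0909] 0.001 top@.09: [0.4502 0.2261] [ 0.0026 -0.0006] [200. 289.] [253. 160.]
red_white [ 0.5171 -0.0115  0.0873] 0.0005 top@.09: [ 0.5169 -0.0114] [ 0.0001 -0.001 ] [337. 247.] [303. 221.]
blue_amber [ 0.5303 -0.1757  0.0913] 0.0009 top@.09: [ 0.531 -0.176] [0.0013 0.0003] [431. 237.] [327. 277.]
blue_white [ 0.4241 -0.0839  0.0875] 0.0002 top@.09: [ 0.424  -0.0837] [-0.0039 -0.0019] [380. 300.] [250. 251.]
yellow_amber [0.4427 0.0834 0.0847] 0.001 top@.09: [0.4427 0.083 ] [ 0.0012 -0.0016] [283. 291.] [254. 198.]
black_amber [0.519  0.172  0.0822] 0.0024 top@.09: [0.5165 0.1707] [-0.001 -0.003] [232. 250.] [292. 173.]
black_white [ 0.4497 -0.229   0.0805] 0.0009 top@.09: [ 0.4492 -0.2268] [ 0.0002 -0.001 ] [463. 283.] [275. 313.]
red top 0.85 0.6307 0.2176 [0.182 0.105] 89.5
red side 0.68 0.6295 0.2028 [0.209 0.104] 89.2
blue top 0.81 0.6518 -0.0029 [0.184 0.107] 86.6
blue side 0.79 0.651 -0.0137 [0.21  0.106] 87.3
yellow top 0.8 0.6309 -0.222 [0.106 0.186] 5.8
yellow side 0.93 0.6304 -0.2313 [0.109 0.198] 5.5
```

Both views agree: the cap heights (80–91 mm) and tray sizes match what they must be. Moving now, starting with red_amber as the test case.

```bash
cat > job.py <<'E'
from geo import *
from plant import r, gripper_to, inverse_kinematics, vision, models, telemetry
BOT={"red_amber":(.4485,.226),"red_white":(.517,-.011),"blue_amber":(.530,-.176),"blue_white":(.4255,-.083),"yellow_amber":(.442,.084),"black_amber":(.519,.174),"black_white":(.4495,-.2285)}
TRAY={"red":(.6305,.217,-.6),"blue":(.654,-.0015,-3.0),"yellow":(.6315,-.2215,5.7)}
GZ,HZ=0.048,0.20     # TCP height at grasp (grasp point 42 mm up), hover
def down(phi):       # tool down, closing axis (tool y) at angle phi; the half turn needing the least joint motion decided by caller
    y=np.array([np.cos(phi),np.sin(phi),0]); z=np.array([0,0,-1.]); return R.from_matrix(np.c_[np.cross(y,z),y,z]).as_quat(scalar_first=True)
def best(p,phi):
    q0=telemetry.current_joints(); o=[]
    for f in(phi,phi+np.pi):
        q=inverse_kinematics(p,down(f))
        if q is not None: o.append((np.abs(np.array(q)-q0).max(),f))
    return down(min(o)[1])
def slot(col,s):     # s = offset along tray y
    x,y,a=TRAY[col]; a=np.radians(a); return np.array([x-s*np.sin(a),y+s*np.cos(a)]),a
def sort(n,s):
    p=np.array(BOT[n]); nb=[np.array(v)-p for k,v in BOT.items() if k!=n]
    d=min(nb,key=np.linalg.norm); phi=np.arctan2(d[1],d[0])+np.pi/2
    gripper_to(.08); q=best([*p,HZ],phi); r.move_to([*p,HZ],q)
    if r.move_l([*p,GZ],vel=.12,guard=8): print("contact on approach",telemetry.current_ee_pos()); return False
    gripper_to(.02,25); w=telemetry.current_opening(); r.move_l([*p,HZ],vel=.15)
    print(n,"opening",round(w,4),round(telemetry.current_opening(),4),"t",telemetry.current_t())
    if telemetry.current_opening()<.035: print("no grasp"); return False
    t,a=slot(n.split("_")[0],s)
    r.move_to([*t,HZ],best([*t,HZ],a)); r.move_l([*t,GZ+.015],vel=.12)
    r.hold(.2); g=r.move_l([*t,GZ+.003],vel=.03,guard=3); print("guard",g,"z-GZ",round(telemetry.current_ee_pos()[2]-GZ,4))
    gripper_to(.075); r.move_l([*t,HZ],vel=.15); BOT[n]=t; print("t",telemetry.current_t()); return True
E
python3 - <<'E'
from job import *
I={c:vision.snapshot(c) for c in("top","side")}; K={c:vision.get_calibration(c) for c in I}
for t in TRAY:   # rim corner far from the side camera, seen in both views
    u=[]
    for c in I:
        m=models.regions_of("tray_"+t,c)[0]["pixels"].astype(np.uint8); cn=max(cv2.findContours(m,0,2)[0],key=cv2.contourArea)[:,0]
        a=np.radians(TRAY[t][2]); e=R.from_euler("z",a).apply([-.05,.09,0])
        w=np.array([at_z(K[c],q,.018)[:2] for q in cn]); v=w@R.from_euler("z",a).as_matrix()[:2,:2]
        u.append(cn[np.argmax(v[:,1]+v[:,0])])
    x,g=tri(K["top"],u[0],K["side"],u[1]); print(t,"rim corner",x.round(4),round(g,4))
print(sort("red_amber",.04))
cv2.imwrite("pics/side1.png",vision.snapshot("side")[:,:,::-1])
E
```

```text
red rim corner [0.6818 0.3063 0.0157] 0.0009
blue rim corner [0.7067 0.0827 0.0178] 0.0026
yellow rim corner [ 0.6748 -0.1297  0.0158] 0.0011
red_amber opening 0.0476 0.0478 t 8.5083
guard True z-GZ 0.0049
t 12.9917
True
```

View pics/side1.png

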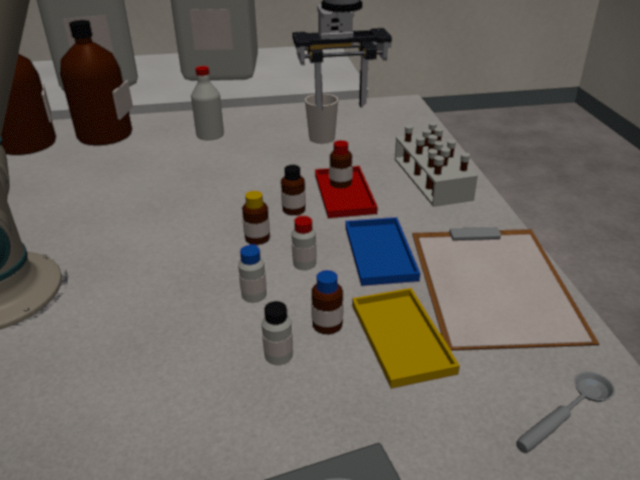

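The rim corners triangulate to 16–18 mm, which matches the text. In the picture red_amber stands upright in the red tray at about (340,165), and touchdown came 4.9 mm above bench level, which is the tray floor. I'll do the rest the same way, stopping at any anomaly.

Run:
```python
from job import *
BOT["red_amber"]=slot("red",.04)[0]
for n,s in(("yellow_amber",0),("red_white",-.04),("blue_white",.04),("blue_amber",-.04)):
    if not sort(n,s): break
r.move_to([.3,-.35,.3],best([.3,-.35,.3],0))
for c in("top","side"): cv2.imwrite(f"pics/{c}2.png",vision.snapshot(c)[:,:,::-1])
for n in BOT: print(n,[(c,round(d["score"],2),np.round(d["at"],3).tolist()) for c in("top","side") for d in models.mark_of(n,c)[:1]])
print(telemetry.current_t())
```

```text
yellow_amber opening 0.0476 0.0475 t 17.55
guard True z-GZ 0.0048
t 22.5167
red_white opening 0.0414 0.0417 t 27.275
guard True z-GZ 0.0047
t 31.85
blue_white opening 0.0418 0.0417 t 36.6833
guard True z-GZ 0.0047
t 41.4833
blue_amber opening 0.0479 0.0477 t 45.975
guard True z-GZ 0.0048
t 50.35
red_amber [('top', 0.82, [0.626, 0.261, 0.004]), ('side', 0.76, [0.632, 0.255, -0.003])]
red_white [('top', 0.6, [0.629, 0.179, 0.008]), ('side', 0.59, [0.631, 0.177, 0.003])]
blue_amber [('top', 0.62, [0.652, -0.044, 0.008]), ('side', 0.61, [0.654, -0.039, 0.008])]
blue_white [('top', 0.57, [0.659, 0.04, 0.004]), ('side', 0.62, [0.66, 0.043, 0.005])]
yellow_amber [('top', 0.97, [0.633, -0.222, 0.006]), ('side', 0.8, [0.632, -0.223, 0.007])]
black_amber [('top', 0.66, [0.518, 0.173, -0.001]), ('side', 0.93, [0.518, 0.174, -0.001])]
black_white [('top', 0.5, [0.635, -0.225, 0.001]), ('side', 0.63, [0.449, -0.227, -0.002])]
52.8917
```

View pics/top2.png

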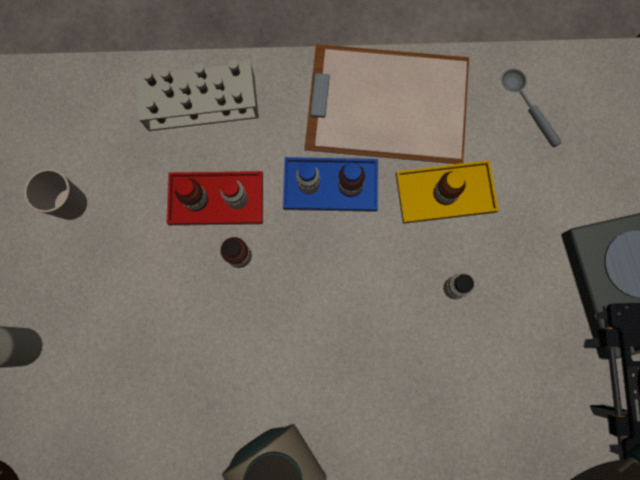

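View pics/side2.png

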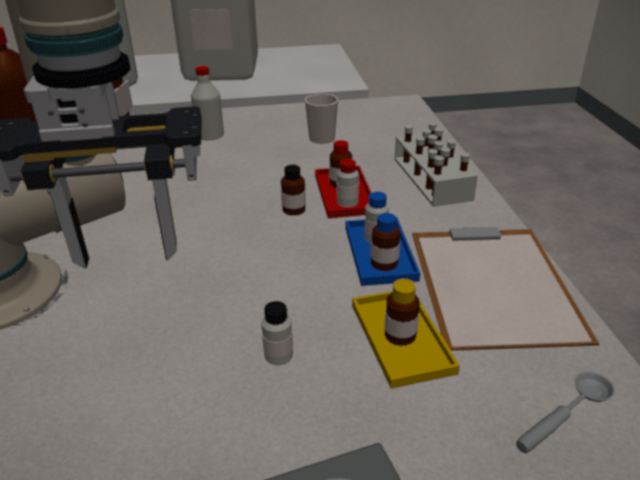

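Both pictures show all five bottles upright, each in the tray matching its cap. In the top view the red bottles are at (190,193) and (234,192), the blue at (307,179) and (350,180), and the yellow at (449,187). The black-capped ones are where they started, at (235,250) and (461,284). The arm is clear of everything, so I'm handing in.

```bash
python3 -c "
from plant import r,telemetry
print(telemetry.current_wrist_force()); print(r.sign_off())"
```

```text
[ 1.18095032  0.78295627 -0.14724401]
the job is handed in; nothing more can be done
None
```

All five red-, blue- and yellow-capped bottles stand upright in the trays matching their caps, the two black-capped ones were left where they stood, and the job was handed in at about 53 s; the sign-off call returned no verdict.

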